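# Set the grinder's tool rest with a gap gauge

### The job

One of the two tool rests of the bench grinder has been left backed well away from its wheel. Take the gauge with the plain square grip out of the wooden rack, hang its blade upright in that gap with its shoulder on the rest and let go, then push the rest gently in by its lip until it nips the blade against the wheel, and let go of the rest. Draw the gauge straight up to feel that it drags, then hang it back in the rack and let go; leave the gap as set, and do not disturb the other rest, the other gauges or anything else on the bench.

Things in the scene. Friction and masses are not known exactly. Their poses are not given: they have to be found in the camera images.
- grinder: Double bench grinder bolted to the bench, grey motor with a 150 mm grey wheel (22 mm thick) at each end, wheel centres 280 mm apart and 125 mm above the bench, wheel tops 200 mm, guards to 215 mm. Origin: on the bench under its middle; its own -x faces the rests, y runs along the wheel axle.
- rest_bracket: Fixed two-armed bracket of the rest that is backed off (it may be at the left or the right wheel). Origin: on the bench right under the foremost point of that wheel. Its x points horizontally into the wheel, y along the axle, z up. The arms lie under the rest at y = +-28 mm.
- rest (a joint): Gap, in m, from the backed-off rest's edge to its wheel; 0 = touching. It slides along the bracket's x, 0 to 0.030, against about 6.5 N of friction and stays where left. A level steel plate 70 x 70 mm, 8 mm thick, top 129 mm above the bench; at the end away from the wheel a lip 54 mm wide, 8 mm thick rises to 151 mm.
- rest_lip (a point): Middle of the lip's outer face (the face to push, away from the wheel), 140 mm above the bench, 70 mm from the rest's edge at the wheel.
- other_rest_lip (a point): The same point on the other wheel's rest, which is already set; leave it.
- gauge: Steel hook gauge, plain square grip, 120 g. Origin: middle of the blade's top, at the shoulder's underside. Blade 4 mm thick (x), 28 wide (y), 32 down; a leaf on its -x face stands 1.5 mm proud, springs flush at 5 N. Shoulder 6 mm thick, x -38 to +2 mm. Grip: upright tab 12 mm thick at x = -8 mm, 28 wide, top 46 mm above the origin; pinch across y. Hung in the gap, x points into the wheel.
- round_gauge: Like the gauge but with a round disc grip 32 mm across and a 6 mm blade; stays in the rack.
- bar_gauge: Like the gauge but with a cross-bar grip and a 8 mm blade; stays in the rack.
- rack: Wooden rack block 180 x 62 mm, 45 mm high, fixed. Origin: on the bench under its middle. Three slots through its top at x = -40, +10 and +60 mm on its centreline, each 12 mm along x by 38 mm along y. Each slot holds one gauge, blade down, shoulder on the top of the block, with the gauge's x along the rack's x.
- spray_can: Grey can, 52 mm across, 150 mm tall, standing in front of the motor between the rests; origin under its middle.
- screwdriver: Screwdriver lying on the bench.
- wrench: Wrench lying on the bench.
- bearing: Steel bearing ring 52 mm across, 15 mm high, flat on the bench.
- socket: Steel socket 22 mm across, 55 mm tall, standing.
- cork_grip: Cork handlebar grip, 44 mm across, standing 120 mm tall.
Things that resemble listed ones, but are neither listed nor needed, are in the scene too. What is shaped like the gauge but purple or turquoise is not meant.

How it is judged:
By the outcome, as a careful person would: the job done as asked, in the order asked, and still so for the second after the job is handed in, with the robot touching nothing.
It also fails if it takes over 70 s, if anything falls off the work surface, if the arm or the gripper's body presses on something with over 40 N, if the wrist force passes 120 N, or if a joint passes its speed limit or range.

### The arm

A 6-joint arm with a two-finger parallel gripper is mounted at the origin on the work surface. World frame = base frame: x ahead of the robot, y to its left, z up, the work surface at z = 0. Lengths are in m, angles in degrees, forces in N, time in s.
With the tool pointing down it reaches from about 0.325 to 0.9 m from the base axis. Payload 3.5 kg.
Tool frame: the origin (TCP) lies between the finger pads; the fingertips stand 22 mm ahead of it and the grasp point (between the pads) lies 3 mm ahead of it; z points along the fingers, x is the direction in which the jaws open and shut, and the axes are right-handed (so a half turn about z gives the same grasp; the last joint's range is limited). The gripper opens to 85 mm and grips with 20 to 120 N. Pads are 22 mm wide; open, the fingers measure 114 mm over their backs; the gripper's body (76 mm by 85 mm) begins 54 mm behind the grasp point. The pads swing forward as they close: fully open they stand 13 mm farther back than shut.
Start: joints at [-69.637, 15.837, -1.513, 72.651, 0, 84.076], TCP at [0.277, -0.56, 0.253] pointing down, gripper open.
Joint ranges: [-178.77, 178.77], [-48.84, 107.48], [-61.69, 71.31], [-111.58, 123.2], [-90, 87.43], [-180, 180]. Speed limits (degrees/s): [147.25, 147.25, 180, 180, 180, 180].

### API

Orientations are given as a 3x3 rotation matrix whose columns are the frame's x, y, z axes.
In Python, from plant import bot gives the robot as it stands.
- The arm moves only by the tool carry_out, never from a script. Its argument "series" is a list of rows, each a list of 7 numbers: the shift along the tool's x, y, z in m, then the turn, a rotation vector about the tool's x, y, z in rad, then the closure, from -1 (fully open) to 1 (shut), so that 0 is half open. A call has 1 to 10 rows; each row shifts and turns the commanded pose from where the row before left it, along the tool's axes as they then stand; what a row does not reach is not made up. A row lasts 1/8 s, in which the tool goes at most 62.5 mm and 10.7 degrees, less where a joint would pass 70% of its speed; a pose out of reach is approached as far as the arm can. A call is refused whole if a number of a shift passes 0.0625 or a number of a turn 0.188, either way. A call with a gripper value outside its range is refused whole. The fingers move at their own pace and stop on an object; "squeeze" is the grip in N (left out, the last holds). Time passes only in rows, so rows that do not move let the fingers close. It gives the time, the measured TCP pose, the force and the opening at its end, in the units of the state.
- bot.state(): the state, without advancing time (a new reading comes with each control period).
- bot.read_camera(name): name is "side" or "top" or "wrist"; returns the picture (384x512x3 uint8, blue, green, red); there is no depth.
- bot.get_calibration(name): a dict with "fx", "fy", "cx", "cy" (pixels), "k1" (the pictures are not rectified: a ray, as slopes to the right and down, at radius r is drawn at 1 + k1 r^2 times it, then the intrinsics apply), "pose" (4x4, takes a point from camera to world coordinates); the wrist camera has in their place "hand_eye" (4x4, takes a point from camera to tool coordinates, whose origin is the TCP and whose axes are the tool frame's). Camera axes: x right, y down, z forward; pixel columns grow to the right and rows downward; lengths in m; the calibration is good to about 2 mm. A picture is of the moment at which its call begins: read the wrist's pose just before it. get_calibration takes no time and is no camera call.
- bot.job_done(): hands the job in, once; it reports no verdict.
The state is a dict: "time_s": time; "q": joint angles; "joint_velocities": joint speeds; "tau": joint torques, N m; "ee_pos": TCP position; "tcp_rot": TCP orientation; "wrist_force": force on the tool from outside, world axes, zero at the start; "moment": the same for the moment, N m; "grip_width": finger opening in m.
Only numpy, scipy, OpenCV 4.12 (cv2) and the standard library are available. Lean on these libraries where they do the work, as an engineer would, in place of code of your own. Each camera call takes 0.05 s, during which the arm holds its last target. There are 200 camera calls.

## Working session

There is one attempt and no reset: what is moved stays moved. The work goes in short steps, Python scripts to look and compute and a tool call to move; the robot and the scene stay as the last step left them, time stands still between calls to the robot, and variables do not carry over. Pictures are saved under pics/ and viewed, about 8 in all and at most 12, crops included, and the job is handed in when it is done.

Besides the shell and the picture viewer there is one more tool, called after "Request:" as name(argument=value, ...), one argument or row to a line, values as JSON. carry_out: Moves the arm, as the interface text tells. Its arguments: {"type":"object","properties":{"series":{"type":"array"},"squeeze":{"type":"number"}},"required":["series"]}

```bash
mkdir -p pics
python3 - <<'E'
from plant import bot
import cv2
s=bot.state();print({k:s[k] for k in('time_s','ee_pos','tcp_rot','wrist_force','grip_width')})
for n in('side','top','wrist'):
    c=bot.get_calibration(n);print(n,c)
    cv2.imwrite(f'pics/{n}0.png',bot.read_camera(n))
E
```

```text
{'time_s': 0.0, 'ee_pos': array([ 0.27653682, -0.559662  ,  0.25214335]), 'tcp_rot': array([[ 4.42880817e-01, -8.96580163e-01, -7.69967571e-04],
       [-8.96577669e-01, -4.42881414e-01,  2.12994246e-03],
       [-2.25066849e-03, -2.52974927e-04, -9.99997435e-01]]), 'wrist_force': array([ 1.06029923, -0.34877013, -0.36972309]), 'grip_width': 0.08532926052662021}
side {'fx': 432.21767054363096, 'fy': 432.21767054363096, 'cx': 253.57993231281972, 'cy': 192.5595008730838, 'k1': -0.038786805913595505, 'pose': array([[-0.96600504, -0.13891449,  0.21802989,  0.24736826],
       [-0.25817343,  0.47451093, -0.84153779,  1.06645453],
       [ 0.01344423, -0.86921927, -0.49424398,  0.67712059],
       [ 0.        ,  0.        ,  0.        ,  1.        ]])}
top {'fx': 495.21116339707066, 'fy': 495.21116339707066, 'cx': 256.61607416738974, 'cy': 187.33322766771732, 'k1': -0.17341314588863724, 'pose': array([[-0.00671821, -0.98859697,  0.15043571,  0.31559865],
       [-0.99995802,  0.00757894,  0.00514896,  0.06011361],
       [-0.00623039, -0.1503948 , -0.98860639,  1.49953274],
       [ 0.        ,  0.        ,  0.        ,  1.        ]])}
wrist {'fx': 331.8287498114835, 'fy': 331.8287498114835, 'cx': 253.0709408918055, 'cy': 193.1335340365801, 'k1': -0.09737892138663573, 'hand_eye': array([[ 9.99999966e-01, -7.43436587e-05, -2.48671263e-04,
         2.29154154e-04],
       [ 1.51685335e-04,  9.44848370e-01,  3.27508068e-01,
        -8.49895882e-02],
       [ 2.10608489e-04, -3.27508094e-01,  9.44848350e-01,
        -1.19419417e-01],
       [ 0.00000000e+00,  0.00000000e+00,  0.00000000e+00,
         1.00000000e+00]])}
```

View pics/top0.png

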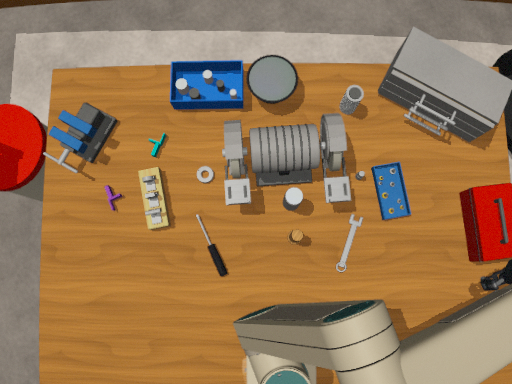

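View pics/side0.png

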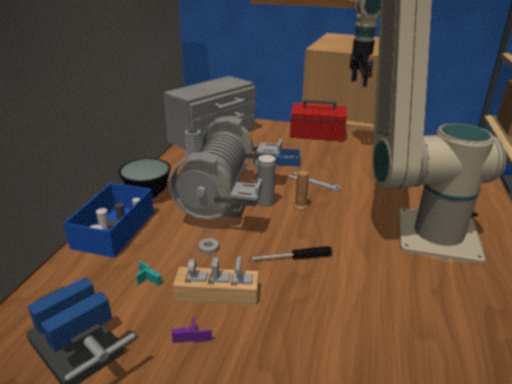

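The top view shows the grinder at (285,150) with rests at (237,191) and (337,190), the can at (293,199) and the rack at (153,198). The side view shows the rack at (215,285) with three gauges. I'll zoom in on both.

```bash
cat > h.py <<'E'
import numpy as np, cv2
from plant import bot
def ray(n,uv,st=None):
    c=bot.get_calibration(n); K=np.array([[c['fx'],0,c['cx']],[0,c['fy'],c['cy']],[0,0,1]])
    p=cv2.undistortPoints(np.array([[uv]],float),K,np.array([c['k1'],0,0,0,0.]))[0,0]
    T=c.get('pose')
    if T is None:
        st=st or bot.state(); W=np.eye(4); W[:3,:3]=st['tcp_rot']; W[:3,3]=st['ee_pos']; T=W@c['hand_eye']
    return T[:3,3],T[:3,:3]@np.array([p[0],p[1],1])
def at(n,uv,z,st=None):
    o,d=ray(n,uv,st); return o+d*(z-o[2])/d[2]
def crop(n,img,x0,y0,x1,y1,k):
    return cv2.resize(img[y0:y1,x0:x1],None,fx=k,fy=k,interpolation=cv2.INTER_CUBIC)
E
python3 - <<'E'
from h import *
t=cv2.imread('pics/top0.png');s=cv2.imread('pics/side0.png')
a=crop('',t,215,110,365,210,5)   # 750x500
cv2.imwrite('pics/c1.png',a)
b=crop('',t,130,160,175,235,6);c=crop('',s,165,245,270,320,5)
o=np.zeros((450,270+525,3),np.uint8);o[:450,:270]=b;o[:375,270:]=c
cv2.imwrite('pics/c2.png',o)
for uv in[(153,198),(237,191),(337,190)]:print(uv,at('top',uv,0.045 if uv[0]<200 else .129))
E
```

```text
(153, 198) [0.5070645  0.37755819 0.045     ]
(237, 191) [0.51419593 0.12220288 0.129     ]
(337, 190) [ 0.51484966 -0.15835358  0.129     ]
```

View pics/c1.png

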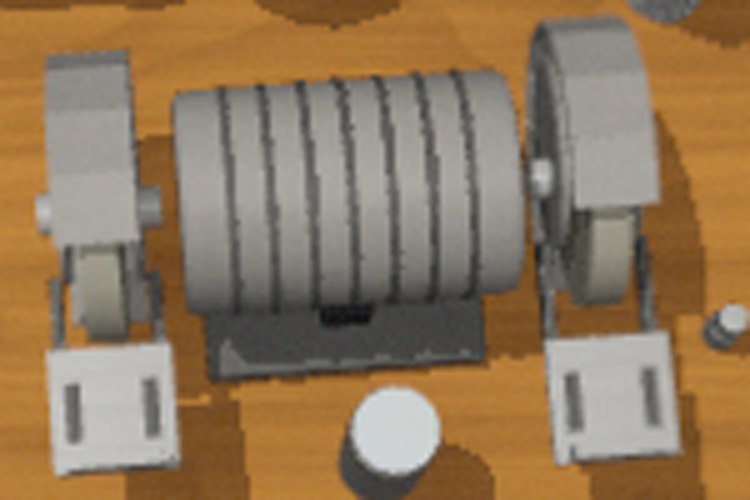

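View pics/c2.png

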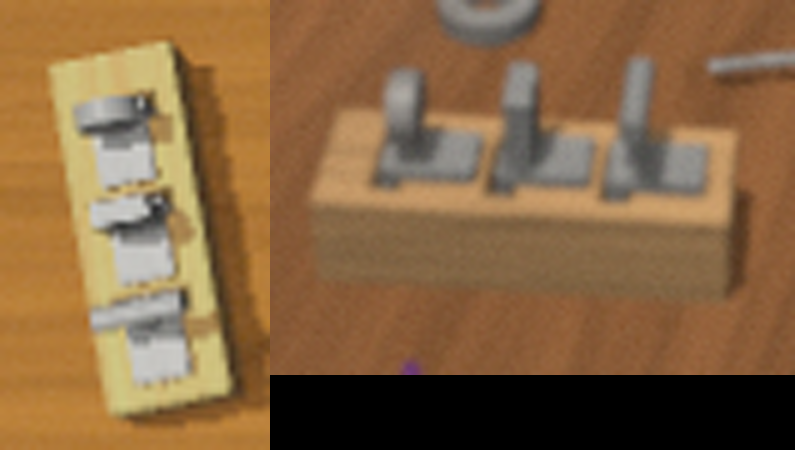

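The right rest (crop 1, edge at y≈338, wheel front at y≈302) has the wide gap; the left one is nearly touching. In the rack the middle gauge (crop 2, about (135,215)) looks plain square, the upper one is the disc and the lower one the bar. The gauges' shoulders point toward the robot, so rack +x is roughly world +x. Next I'll measure coarsely.

Run:
```python
from h import *
t=cv2.imread('pics/top0.png')
hsv=cv2.cvtColor(t,cv2.COLOR_BGR2HSV);print(hsv[175,143],hsv[220,150],hsv[240,150])
m=cv2.inRange(hsv,(20,50,150),(35,160,255));m[:160]=0;m[240:]=0;m[:,:125]=0;m[:,185:]=0
m=cv2.morphologyEx(m,cv2.MORPH_CLOSE,np.ones((9,9)))
c=max(cv2.findContours(m,0,1)[0],key=cv2.contourArea)
b=cv2.boxPoints(cv2.minAreaRect(c));P=np.array([at('top',p,.045)[:2] for p in b])
print(P,P.mean(0),[np.linalg.norm(P[i]-P[i-1]) for i in range(4)],[np.degrees(np.arctan2(*(P[i]-P[i-1])[::-1])) for i in range(4)])
R=P.mean(0)
# right rest corners from crop (plate top wheel-side edge)
q=[at('top',(215+u/5,110+v/5),.129)[:2] for u,v in[(548,342),(668,335)]]
l=[at('top',(215+u/5,110+v/5),.129)[:2] for u,v in[(48,350),(170,344)]]
print(q,l,np.mean(q,0),np.mean(l,0))
s=bot.state();print(s['q'])
```

```text
[ 23 105 209] [ 24 100 206] [ 16 179 174]
[[0.59296548 0.42858363]
 [0.60330448 0.36506793]
 [0.42503399 0.33039748]
 [0.41446815 0.39262736]] [0.50894303 0.3791691 ] [np.float64(0.18208281290328712), np.float64(0.0643516868497687), np.float64(0.1816105948389122), np.float64(0.06312047815811195)] [np.float64(11.389170965494197), np.float64(-80.75456458832042), np.float64(-168.99437297127062), np.float64(99.63619257933998)]
[array([ 0.54811353, -0.12423597]), array([ 0.55166134, -0.19256266])] [array([0.54567758, 0.15704687]), array([0.54854672, 0.08846982])] [ 0.54988743 -0.15839931] [0.54711215 0.12275834]
[-6.96371673e+01  1.58707488e+01 -1.57859579e+00  7.26520119e+01
 -3.50951739e-04  8.40753092e+01]
```

Request:
carry_out(
  series=[
    [0, 0, 0, 0, 0, 0.138, -1],
    [0, 0, 0, 0, 0, 0.138, -1],
    [-0.0518, -0.0236, 0.0018, 0, 0, 0, -1],
    [-0.0518, -0.0236, 0.0018, 0, 0, 0, -1],
    [-0.0518, -0.0236, 0.0018, 0, 0, 0, -1],
    [-0.0518, -0.0236, 0.0018, 0, 0, 0, -1],
    [-0.0518, -0.0236, 0.0018, 0, 0, 0, -1],
    [-0.0518, -0.0236, 0.0018, 0, 0, 0, -1],
    [-0.0518, -0.0236, 0.0018, 0, 0, 0, -1],
    [-0.0518, -0.0236, 0.0018, 0, 0, 0, -1],
  ],
)

```text
time_s: 1.4
ee_pos: [0.3871, -0.1168, 0.2388]
tcp_rot: [[0.181, -0.983, 0.0], [-0.983, -0.181, -0.0], [0.0, -0.0, -1.0]]
wrist_force: [0.9, 0.2, 1.0]
grip_width: 0.085
```

Request:
carry_out(
  series=[
    [-0.0518, -0.0236, 0.0018, 0, 0, 0, -1],
    [-0.0518, -0.0236, 0.0018, 0, 0, 0, -1],
    [-0.0518, -0.0236, 0.0018, 0, 0, 0, -1],
    [-0.0518, -0.0236, 0.0018, 0, 0, 0, -1],
    [-0.0518, -0.0236, 0.0018, 0, 0, 0, -1],
    [-0.0518, -0.0236, 0.0018, 0, 0, 0, -1],
    [-0.0518, -0.0236, 0.0018, 0, 0, 0, -1],
    [-0.0518, -0.0236, 0.0018, 0, 0, 0, -1],
    [-0.0518, -0.0236, 0.0018, 0, 0, 0, -1],
    [0, 0, 0, 0, 0, 0, -1],
  ],
)

```text
time_s: 2.65
ee_pos: [0.5272, 0.2806, 0.2291]
tcp_rot: [[0.337, -0.941, -0.028], [-0.938, -0.338, 0.075], [-0.081, 0.001, -0.997]]
wrist_force: [-0.9, 0.0, 1.0]
grip_width: 0.0851
```

```bash
cat >> h.py <<'E'
def goto(p,yaw=None,st=None):
    """tool-axes shift to world p; turn about tool z to bring tool x to world yaw (deg)"""
    st=st or bot.state(); R=st['tcp_rot']
    y=np.degrees(np.arctan2(R[1,0],R[0,0]))
    print('shift',np.round(R.T@(np.array(p)-st['ee_pos']),4),'yaw now',round(y,2),'turn z', None if yaw is None else round(np.radians(y-yaw),4))
def show(st=None):
    st=st or bot.state(); print(round(st['time_s'],2),np.round(st['ee_pos'],4),'F',np.round(st['wrist_force'],2),'w',round(st['grip_width'],4),'z',np.round(st['tcp_rot'][:,2],4))
E
python3 - <<'E'
from h import *
show();cv2.imwrite('pics/w1.png',bot.read_camera('wrist'));goto([.511,.379,.22],-79.5)
E
```

```text
2.65 [0.5272 0.2806 0.2291] F [-0.95  0.05  0.97] w 0.0851 z [-0.0283  0.0755 -0.9967]
shift [-0.0978 -0.0193  0.0168] yaw now -70.29 turn z 0.1607
```

View pics/w1.png

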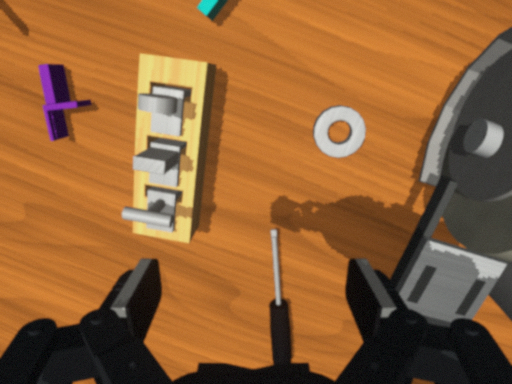

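The view shows the disc (160,105), plain square (157,160) and bar (150,215) gauges, so the middle gauge is confirmed. The tool fell short because joint 6 reached its range limit, so I'll use the half-turned grasp.

Run:
```python
from h import *
from scipy.spatial.transform import Rotation as Ro
s=bot.state();print(s['q']);R=s['tcp_rot']
y=np.arctan2(R[1,0],R[0,0])
D=np.array([[np.cos(y),np.sin(y),0],[np.sin(y),-np.cos(y),0],[0,0,-1]])
print(Ro.from_matrix(R.T@D).as_rotvec())
print('after level:',D.T@(np.array([.511,.379,.22])-s['ee_pos']))
```

```text
[ 19.66471247  13.53092532  -7.59803169  69.02557168   4.59101486
 179.94325441]
[0.00262478 0.08013063 0.00010522]
after level: [-0.09887422 -0.01922964  0.00893814]
```

Request:
carry_out(
  series=[
    [0, 0, 0, 0.003, 0.08, -0.16, -1],
    [0, 0, 0, 0, 0, -0.186, -1],
    [0, 0, 0, 0, 0, -0.186, -1],
    [0, 0, 0, 0, 0, -0.186, -1],
    [0, 0, 0, 0, 0, -0.186, -1],
    [0, 0, 0, 0, 0, -0.186, -1],
    [0, 0, 0, 0, 0, -0.186, -1],
    [0, 0, 0, 0, 0, -0.186, -1],
    [0, 0, 0, 0, 0, -0.186, -1],
    [0, 0, 0, 0, 0, -0.186, -1],
  ],
)

```text
time_s: 3.95
ee_pos: [0.5254, 0.2777, 0.2293]
tcp_rot: [[0.819, 0.574, 0.006], [0.574, -0.819, 0.003], [0.007, 0.001, -1.0]]
wrist_force: [-0.1, 0.7, 0.5]
grip_width: 0.0852
```

Request:
carry_out(
  series=[
    [0, 0, 0, 0, 0, -0.186, -1],
    [0, 0, 0, 0, 0, -0.186, -1],
    [0, 0, 0, 0, 0, -0.186, -1],
    [0, 0, 0, 0, 0, -0.186, -1],
    [0, 0, 0, 0, 0, -0.186, -1],
    [0, 0, 0, 0, 0, 0, -1],
  ],
)

```text
time_s: 4.7
ee_pos: [0.5256, 0.2779, 0.2294]
tcp_rot: [[0.038, 0.999, 0.006], [0.999, -0.038, 0.003], [0.003, 0.006, -1.0]]
wrist_force: [0.1, -1.1, -0.3]
grip_width: 0.0854
```

```bash
cat >> h.py <<'E'
from scipy.spatial.transform import Rotation as Ro
def lev(p,yaw,st=None):
    """turn to level tool with yaw (deg), and shift to p in that levelled frame"""
    st=st or bot.state(); R=st['tcp_rot']; y=np.radians(yaw)
    D=np.array([[np.cos(y),np.sin(y),0],[np.sin(y),-np.cos(y),0],[0,0,-1]])
    print('rotvec',np.round(Ro.from_matrix(R.T@D).as_rotvec(),4),'then shift',np.round(D.T@(np.array(p)-st['ee_pos']),4),'| shift in current',np.round(R.T@(np.array(p)-st['ee_pos']),4))
E
python3 -c "
from h import *
show();lev([.511,.379,.22],100.5);print(bot.state()['q'])"
```

```text
4.7 [0.5256 0.2779 0.2294] F [ 0.12 -1.11 -0.31] w 0.0854 z [ 0.0062  0.003  -1.    ]
rotvec [ 0.0065 -0.0025 -0.2211] then shift [0.102  0.0041 0.0094] | shift in current [ 0.1004 -0.0185  0.0096]
[ 2.16280533e+01  1.32750574e+01 -7.76479109e+00  6.85643005e+01
  2.81485382e-02  2.37962668e+01]
```

Request:
carry_out(
  series=[
    [0, 0, 0, 0.006, -0.002, -0.111, -1],
    [0, 0, 0, 0, 0, -0.11, -1],
    [0.051, 0.002, 0.005, 0, 0, 0, -1],
    [0.051, 0.002, 0.005, 0, 0, 0, -1],
    [0, 0, 0, 0, 0, 0, -1],
    [0, 0, 0, 0, 0, 0, -1],
  ],
)

```text
time_s: 5.45
ee_pos: [0.511, 0.3794, 0.2194]
tcp_rot: [[-0.184, 0.983, 0.001], [0.983, 0.184, 0.001], [0.0, 0.001, -1.0]]
wrist_force: [0.1, 0.0, 0.1]
grip_width: 0.0854
```

Run:
```python
from h import *
show();lev([.511,.379,.22],100.5);im=bot.read_camera('wrist')
cv2.imwrite('pics/w2.png',im)
hsv=cv2.cvtColor(im,cv2.COLOR_BGR2HSV);m=cv2.inRange(hsv,(20,50,130),(35,160,255))
m=cv2.morphologyEx(m,cv2.MORPH_CLOSE,np.ones((15,15)));c=max(cv2.findContours(m,0,1)[0],key=cv2.contourArea)
b=cv2.boxPoints(cv2.minAreaRect(c));print(b)
P=np.array([at('wrist',p,.045)[:2] for p in b]);print(P.mean(0),P)
```

```text
5.45 [0.511  0.3794 0.2194] F [0.13 0.   0.08] w 0.0854 z [ 6.e-04  5.e-04 -1.e+00]
rotvec [ 0.0007 -0.0004  0.0015] then shift [-0.0003 -0.0001 -0.0006] | shift in current [-0.0003 -0.0001 -0.0006]
[[217.  68.]
 [289.  68.]
 [289. 257.]
 [217. 257.]]
[0.50777816 0.3783413 ] [[0.4249917  0.33214187]
 [0.4139082  0.39165252]
 [0.58946398 0.43054663]
 [0.60274875 0.35902417]]
```

View pics/w2.png

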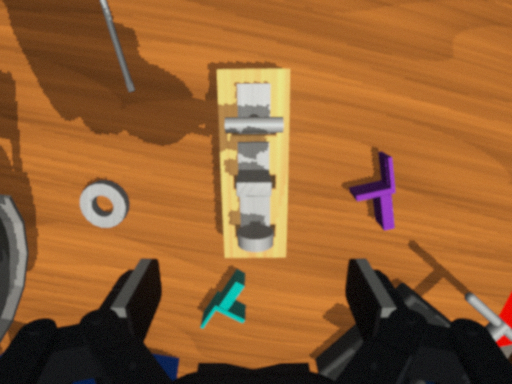

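The rack spans columns 217–289 and rows 68–257. The bar gauge is at (254,125), the plain tab's top at about (255,182) and the disc at (255,240); the camera is aligned with the rack.

Run:
```python
from h import *
im=cv2.imread('pics/w2.png')
print(im[160:200,255].mean(1).astype(int)); print(im[182,232:280].mean(1).astype(int))
for r in(176,182,188):print(at('wrist',(254.7,r),.091))
y=np.radians(10.6);X=np.array([np.cos(y),np.sin(y)])
print('tab from rack mean',np.array([.508,.3785])+X*.002)
```

```text
[188 176 144 126 123 120 121 118 118 102  84  74  74  74  76  70  74  72
  72  71  77  95 134 181 199 203 206 204 204 207 203 204 202 201 197 188
 186 193 199 199]
[175 150 111  87 101 122 130 134 137 137 139 141 144 140 134 135 140 143
 141 142 140 140 139 134 138 141 142 147 143 143 148 146 147 144 146 146
 148 146 138 112  88  75  83 118 159 185 190 188]
[0.49913121 0.37804389 0.091     ]
[0.50392993 0.37894538 0.091     ]
[0.50878691 0.3798579  0.091     ]
tab from rack mean [0.50996587 0.3788679 ]
```

Request:
carry_out(
  series=[
    [0, -0.001, 0.045, 0, 0, 0, -1],
    [0, 0, 0.045, 0, 0, 0, -1],
    [0, 0, 0.035, 0, 0, 0, -1],
    [0, 0, 0.0145, 0, 0, 0, -1],
    [0, 0, 0, 0, 0, 0, 0.2],
    [0, 0, 0, 0, 0, 0, 0.6],
    [0, 0, 0, 0, 0, 0, 1],
    [0, 0, 0, 0, 0, 0, 1],
    [0, 0, 0, 0, 0, 0, 1],
    [0, 0, 0, 0, 0, 0, 1],
  ],
  squeeze=40,
)

```text
time_s: 6.75
ee_pos: [0.5119, 0.3808, 0.0822]
tcp_rot: [[-0.185, 0.983, 0.004], [0.983, 0.185, 0.003], [0.002, 0.005, -1.0]]
wrist_force: [0.3, -0.6, 5.5]
grip_width: 0.0275
```

```bash
python3 -c "
from h import *
show()"
```

```text
6.75 [0.5119 0.3808 0.0822] F [ 0.31 -0.65  5.53] w 0.0275 z [ 0.0044  0.0032 -1.    ]
```

Request:
carry_out(
  series=[
    [0, 0, -0.01, 0, 0, 0, 1],
    [0, 0, -0.03, 0, 0, 0, 1],
    [0, 0, -0.05, 0, 0, 0, 1],
    [0, 0, -0.06, 0, 0, 0, 1],
    [0, 0, -0.06, 0, 0, 0, 1],
    [0, 0, 0, 0, 0, 0, 1],
    [0, 0, 0, 0, 0, 0, 1],
  ],
)

```text
time_s: 7.62
ee_pos: [0.5099, 0.3795, 0.29]
tcp_rot: [[-0.185, 0.983, 0.001], [0.983, 0.185, 0.001], [0.001, 0.001, -1.0]]
wrist_force: [0.2, 0.1, -1.6]
grip_width: 0.0273
```

Run:
```python
from h import *
show();lev([.535,-.16,.29],93.3);print(bot.state()['q'])
im=bot.read_camera('wrist');s=bot.read_camera('side');cv2.imwrite('pics/w3.png',im);cv2.imwrite('pics/s3.png',s)
o=np.zeros((384,512+288,3),np.uint8);o[:,:512]=im;o[:340,512:]=cv2.resize(s[180:350,160:304],None,fx=2,fy=2)
cv2.imwrite('pics/v3.png',o)
```

```text
7.62 [0.5099 0.3795 0.29  ] F [ 0.18  0.1  -1.55] w 0.0273 z [ 7.0e-04  1.4e-03 -1.0e+00]
rotvec [ 0.0009 -0.0013  0.1289] then shift [-0.5401 -0.006   0.    ] | shift in current [-0.5348 -0.0753 -0.0007]
[3.08171174e+01 1.59770233e+01 3.08684033e+00 7.70327925e+01
 4.91902040e-02 2.01331006e+01]
```

View pics/v3.png

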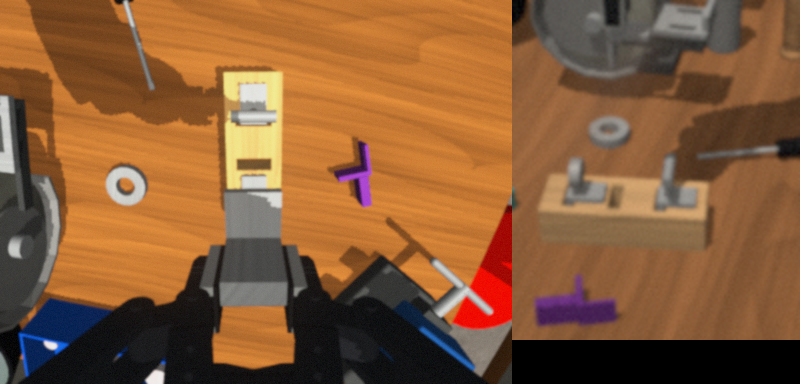

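The gauge is held straight: shoulder tip at row 190, tab face in rows 245–283, tab top in rows 283–305. The empty slot is at (254,164), and the other two gauges are undisturbed.

Run:
```python
from h import *
im=cv2.imread('pics/w3.png');print(im[180:200,250].mean(1).astype(int),im[236:312,250].mean(1).astype(int))
g=im[:,:,:].mean(2);print(g[150:180,250].astype(int),g[164,230:278].astype(int))
c=bot.get_calibration('wrist');H=c['hand_eye'];K=np.array([[c['fx'],0,c['cx']],[0,c['fy'],c['cy']],[0,0,1]])
def tl(uv,z):
    p=cv2.undistortPoints(np.array([[uv]],float),K,np.array([c['k1'],0,0,0,0.]))[0,0];d=H[:3,:3]@[p[0],p[1],1];o=H[:3,3];return o+d*(z-o[2])/d[2]
for uv,z in[((254,283),-.010),((254,305),-.010),((254,245),.030),((254,190),.030),((226,200),.03),((282,200),.03),((254,192),.036)]:print(uv,z,np.round(tl(uv,z),4))
for r in(158,164,170):print(at('wrist',(254,r),.045))
```

```text
[218 217 218 215 219 215 212 199 158 105  85 111 148 164 152 133 126 126
 123 127] [122 110  93  79  76  79  75  80  76  76  78  76  77  76  76  75  77  78
  76  77  75  78  72  74  75  78  79  75  77  75  74  76  72  74  76  76
  76  72  74  77  76  75  73  71  75  85 103 115 126 125 126 126 126 126
 125 122 123 121 124 123 122 127 122 126 126 127 124 124 120 120 122 121
 122 120 122 120]
[193 195 193 194 195 193 194 183 156 117  91  83  86  85  80  83  81  82
  92 121 157 178 184 179 160 145 168 204 214 218] [200 200 197 197 196 189 163 116  86  85  80  83  82  85  79  85  85  82
  80  86  80  83  82  84  84  80  84  81  80  78  81  80  80  75  80  80
  78  78  77  87 112 157 188 198 197 194 194 190]
(254, 283) -0.01 [ 0.0003 -0.0092 -0.01  ]
(254, 305) -0.01 [ 0.0003  0.0013 -0.01  ]
(254, 245) 0.03 [ 0.0004 -0.0045  0.03  ]
(254, 190) 0.03 [ 0.0004 -0.0338  0.03  ]
(226, 200) 0.03 [-0.0131 -0.0288  0.03  ]
(282, 200) 0.03 [ 0.0138 -0.0288  0.03  ]
(254, 192) 0.036 [ 0.0004 -0.0308  0.036 ]
[0.50826426 0.37983451 0.045     ]
[0.5150267  0.38111487 0.045     ]
[0.52186498 0.38240966 0.045     ]
```

Request:
carry_out(
  series=[
    [-0.03, 0, 0, 0, 0, 0.065, 1],
    [-0.04, 0, 0, 0, 0, 0.064, 1],
    [-0.05, 0, 0, 0, 0, 0, 1],
    [-0.05, 0, 0, 0, 0, 0, 1],
    [-0.05, 0, 0, 0, 0, 0, 1],
    [-0.05, 0, 0, 0, 0, 0, 1],
    [-0.05, 0, 0, 0, 0, 0, 1],
    [-0.05, 0, 0, 0, 0, 0, 1],
    [-0.05, 0, 0, 0, 0, 0, 1],
    [-0.05, 0, 0.02, 0, 0, 0, 1],
  ],
)

```text
time_s: 8.98
ee_pos: [0.5437, -0.0904, 0.2688]
tcp_rot: [[-0.057, 0.998, 0.001], [0.998, 0.057, 0.002], [0.002, 0.001, -1.0]]
wrist_force: [0.5, -0.5, -1.0]
grip_width: 0.0276
```

Request:
carry_out(
  series=[
    [0, 0.005, 0.02, 0, 0, 0, 1],
    [0, 0, 0, 0, 0, 0, 1],
    [0, 0, 0, 0, 0, 0, 1],
    [0, 0, 0, 0, 0, 0, 1],
  ],
)

```text
time_s: 9.48
ee_pos: [0.549, -0.0879, 0.2502]
tcp_rot: [[-0.059, 0.998, 0.002], [0.998, 0.059, 0.001], [0.001, 0.002, -1.0]]
wrist_force: [-0.1, 0.3, -0.5]
grip_width: 0.0273
```

Run:
```python
from h import *
show();lev([.535,-.16,.25],93.3)
im=bot.read_camera('wrist');cv2.imwrite('pics/w4.png',im)
cv2.imwrite('pics/v4.png',crop('',im,40,60,306,260,3))
```

```text
9.47 [ 0.549  -0.0879  0.2502] F [-0.08  0.34 -0.53] w 0.0273 z [ 0.0022  0.0013 -1.    ]
rotvec [ 0.0022 -0.0012  0.001 ] then shift [-0.0712 -0.0181  0.0002] | shift in current [-0.0712 -0.0182  0.0001]
```

View pics/v4.png

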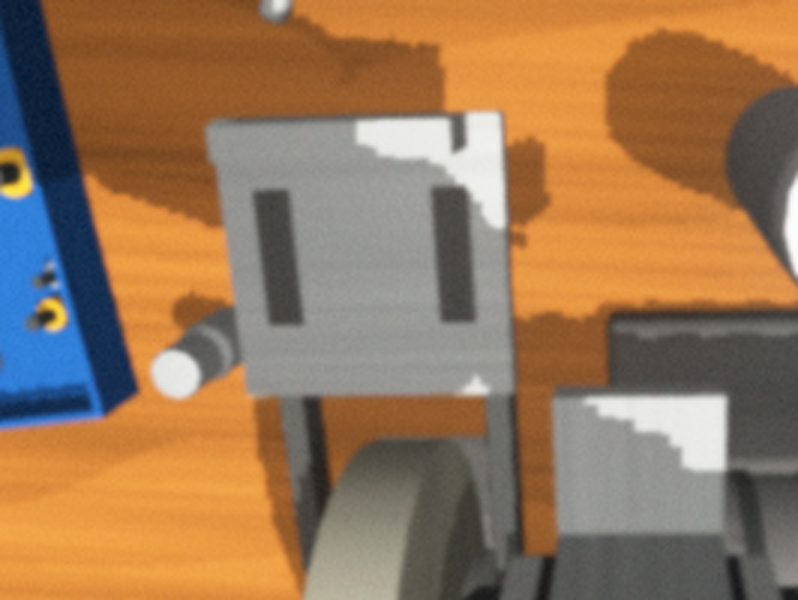

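The rest's wheel-side edge runs from (122.7,191) to (211.3,191) in full-image pixels. The wheel front silhouette is near (178,206), and bracket arms show on both sides.

Run:
```python
from h import *
g=cv2.imread('pics/w4.png').astype(int).mean(2)
print(g[185:215,178].astype(int)); print(g[185:197,150].astype(int)); print(g[185:197,200].astype(int))
f=lambda u,v:(40+u/3,60+v/3)
a=at('wrist',f(248,394),.129);b=at('wrist',f(514,394),.129)
w=at('wrist',f(410,437),.127);l=at('wrist',f(207,122),.151);r=at('wrist',f(503,113),.151)
print('edge',a,b,(a+b)/2,np.linalg.norm(a-b),np.degrees(np.arctan2(*(b-a)[:2][::-1])))
print('wheel',w,'lip',l,r,(l+r)/2)
R=bot.state()['tcp_rot']; x,y=R[:,0],R[:,1]
print('gap',(w-(a+b)/2)@y, 'lip to edge',((l+r)/2-(a+b)/2)@y)
```

```text
[156 152 149 153 150 146 133 110 100  94  95  95  93  93  94  96  92  90
  90  90  89  83  70  69  70  67  72  71  77  76]
[151 149 147 146 147 145 132 110 100  95  96  93]
[163 177 187 207 222 214 176 126  96  92 100  97]
edge [ 0.55311407 -0.18922697  0.129     ] [ 0.54911691 -0.11991493  0.129     ] [ 0.55111549 -0.15457095  0.129     ] 0.06942720116804474 93.30053829080313
wheel [ 0.56335947 -0.1473505   0.127     ] lip [ 0.48276947 -0.18577801  0.151     ] [ 0.47816089 -0.12109456  0.151     ] [ 0.48046518 -0.15343629  0.151     ]
gap 0.012640075477160806 lip to edge -0.0704079325461189
```

Gap ≈ 20 mm. I'll put the blade origin about 5.5 mm past the rest edge, with TCP at (.5523,-.1545).

Request:
carry_out(
  series=[
    [-0.035, 0, 0, 0, 0, 0, 1],
    [-0.0317, -0.0005, 0, 0, 0, 0, 1],
    [0, 0, 0, 0, 0, 0, 1],
    [0, 0, 0.03, 0, 0, 0, 1],
    [0, 0, 0.03, 0, 0, 0, 1],
    [0, 0, 0.015, 0, 0, 0, 1],
    [0, 0, 0, 0, 0, 0, 1],
    [0, 0, 0, 0, 0, 0, 1],
  ],
)

```text
time_s: 10.52
ee_pos: [0.553, -0.1551, 0.1757]
tcp_rot: [[-0.058, 0.998, 0.003], [0.998, 0.058, 0.001], [0.001, 0.003, -1.0]]
wrist_force: [0.1, -0.3, -0.7]
grip_width: 0.0275
```

Run:
```python
from h import *
show();lev([.5523,-.1545,.165],93.3)
im=bot.read_camera('wrist');s=bot.read_camera('side')
cv2.imwrite('pics/w5.png',im);cv2.imwrite('pics/s5.png',s)
o=np.zeros((384,800,3),np.uint8);o[:,:400]=im[:,60:460];o[:360,400:]=cv2.resize(s[110:230,190:320],(400,360))
cv2.imwrite('pics/v5.png',o)
```

```text
10.53 [ 0.553  -0.1551  0.1757] F [ 0.11 -0.28 -0.66] w 0.0275 z [ 3.2e-03  9.0e-04 -1.0e+00]
rotvec [ 0.0032 -0.0007  0.0002] then shift [ 0.0006 -0.0007  0.0107] | shift in current [ 0.0006 -0.0007  0.0107]
```

View pics/v5.png

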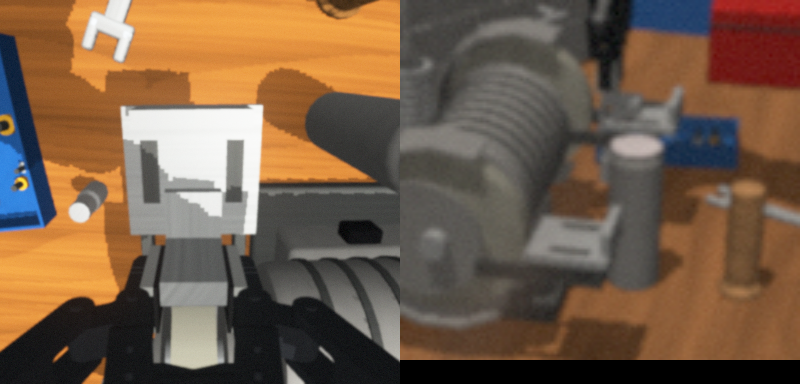

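The shoulder is centred over the rest (columns 166–221 against edge 131–258 in the crop). The rest edge is at row 236 and nothing is touching. I'll recheck the edge-to-blade offset.

Run:
```python
from h import *
g=cv2.imread('pics/w5.png').astype(int).mean(2)
print(g[228:242,200].astype(int),g[228:242,310].astype(int))
S=bot.state();R=S['tcp_rot']
for uv in((195,235.5),(314,235.5)):
    p=at('wrist',uv,.129);print(p,R.T@(p-S['ee_pos']))
```

```text
[150 152 151 151 149 143 127 104  93  88  85  91  93  95] [240 240 241 240 233 207 145  86  65  60  58  58  54  50]
[ 0.55380973 -0.18768934  0.129     ] [-0.03240068 -0.00140005  0.04691688]
[ 0.5500283  -0.12140992  0.129     ] [ 0.0339865  -0.00136396  0.04694094]
```

Request:
carry_out(
  series=[
    [0.0006, -0.0007, 0.004, -0.003, 0, 0, 1],
    [0, 0, 0.003, 0, 0, 0, 1],
    [0, 0, 0.002, 0, 0, 0, 1],
    [0, 0, 0, 0, 0, 0, 1],
  ],
)

```text
time_s: 11.12
ee_pos: [0.5512, -0.1544, 0.1662]
tcp_rot: [[-0.057, 0.998, 0.004], [0.998, 0.057, 0.002], [0.002, 0.004, -1.0]]
wrist_force: [-2.6, 0.8, 4.0]
grip_width: 0.0273
```

Request:
carry_out(
  series=[
    [0, 0, 0.001, 0, 0, 0, 1],
    [0, 0, 0.001, 0, 0, 0, 1],
    [0, 0, 0, 0, 0, 0, 1],
  ],
)

```text
time_s: 11.5
ee_pos: [0.5513, -0.1544, 0.1661]
tcp_rot: [[-0.057, 0.998, 0.005], [0.998, 0.057, 0.001], [0.001, 0.005, -1.0]]
wrist_force: [-5.9, 1.9, 13.5]
grip_width: 0.0276
```

Request:
carry_out(
  series=[
    [0, 0, -0.0015, 0, 0, 0, 1],
    [0, 0, 0, 0, 0, 0, 0.2],
    [0, 0, 0, 0, 0, 0, -0.1],
    [0, 0, 0, 0, 0, 0, -0.3],
    [0, 0, 0, 0, 0, 0, -0.3],
    [0, 0, 0, 0, 0, 0, -0.3],
  ],
)

```text
time_s: 12.25
ee_pos: [0.5514, -0.1545, 0.1647]
tcp_rot: [[-0.057, 0.998, 0.004], [0.998, 0.057, 0.002], [0.002, 0.004, -1.0]]
wrist_force: [-0.4, 0.4, -0.5]
grip_width: 0.0557
```

```bash
python3 -c "
from h import *
show()
im=bot.read_camera('wrist');cv2.imwrite('pics/w6.png',im);g=im.astype(int).mean(2)
o=np.zeros((384,512,3),np.uint8)
print(g[180:300:2,254].astype(int))
a=cv2.imread('pics/w5.png').astype(int).mean(2);print(a[180:300:2,254].astype(int))"
```

```text
12.25 [ 0.5514 -0.1545  0.1647] F [-0.44  0.41 -0.48] w 0.0557 z [ 0.004   0.0018 -1.    ]
[241 241 240 238 212 115 158 234 240 235 229 179 160 161 161 160 160 158
 153 160 158 158 158 158 159 157 157 158 157 139 101  92  93  95  96  92
  92  95  90  94  91  89  92  91  93  91  91  91  89  92  96  95 131 155
 151 152 153 159 158 158]
[167 164 160 161 130 110 195 237 237 236 237 213 160 158 155 155 155 155
 154 157 156 154 158 156 156 159 153 155 150 108  93  92  89  94  87  88
  94  89  89  92  88  90  86  90  91  89  86  89  90  90  92 124 147 150
 148 150 153 156 152 152]
```

Request:
carry_out(
  series=[
    [0, 0, -0.02, 0, 0, 0, -0.3],
    [0, 0, -0.035, 0, 0, 0, -0.3],
    [0, 0, -0.035, 0, 0, 0, -0.3],
    [0, -0.048, 0, 0, 0, 0, 1],
    [0, -0.048, 0, 0, 0, 0, 1],
    [0, 0, 0.045, -0.004, 0, 0, 1],
    [0, 0, 0.045, 0, 0, 0, 1],
    [0, 0, 0.0085, 0, 0, 0, 1],
    [0, 0, 0, 0, 0, 0, 1],
    [0, 0, 0, 0, 0, 0, 1],
  ],
)

```text
time_s: 13.55
ee_pos: [0.4575, -0.1607, 0.1579]
tcp_rot: [[-0.058, 0.998, 0.011], [0.998, 0.058, 0.0], [-0.0, 0.011, -1.0]]
wrist_force: [-0.1, 0.7, 0.1]
grip_width: 0.0001
```

Run:
```python
from h import *
show();lev([.4554,-.1601,.156],93.3)
im=bot.read_camera('wrist');cv2.imwrite('pics/w7.png',im)
```

```text
13.55 [ 0.4575 -0.1607  0.1579] F [-0.13  0.75  0.14] w 0.0001 z [ 1.130e-02  4.000e-04 -9.999e-01]
rotvec [ 0.0113  0.0003 -0.    ] then shift [ 0.0007 -0.002   0.0019] | shift in current [ 0.0007 -0.0021  0.0019]
```

View pics/w7.png

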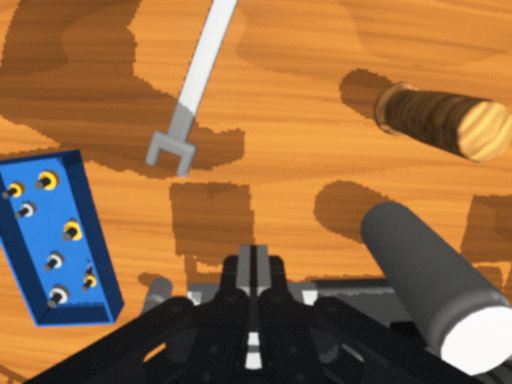

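The closed fingers stand in front of the lip, centred on it (lip columns ~188–316, fingers 253).

Request:
carry_out(
  series=[
    [0.0007, 0.003, 0.001, 0.011, 0, 0, 1],
    [0, 0.003, 0, 0, 0, 0, 1],
    [0, 0.003, 0, 0, 0, 0, 1],
    [0, 0.002, 0, 0, 0, 0, 1],
    [0, 0, 0, 0, 0, 0, 1],
  ],
)

```text
time_s: 14.22
ee_pos: [0.4669, -0.1585, 0.1549]
tcp_rot: [[-0.057, 0.998, -0.003], [0.998, 0.057, 0.001], [0.002, -0.003, -1.0]]
wrist_force: [-0.5, 0.0, 0.5]
grip_width: 0.0
```

Request:
carry_out(
  series=[
    [0, 0.002, 0, 0, 0, 0, 1],
    [0, 0.002, 0, 0, 0, 0, 1],
    [0, 0.002, 0, 0, 0, 0, 1],
    [0, 0, 0, 0, 0, 0, 1],
  ],
)

```text
time_s: 14.72
ee_pos: [0.4709, -0.1583, 0.1549]
tcp_rot: [[-0.057, 0.998, -0.007], [0.998, 0.057, 0.001], [0.001, -0.007, -1.0]]
wrist_force: [-5.4, 0.4, 3.2]
grip_width: -0.0001
```

Request:
carry_out(
  series=[
    [0, 0.002, 0, 0, 0, 0, 1],
    [0, 0.002, 0, 0, 0, 0, 1],
    [0, 0.002, 0, 0, 0, 0, 1],
    [0, 0.002, 0, 0, 0, 0, 1],
    [0, 0, 0, 0, 0, 0, 1],
  ],
)

```text
time_s: 15.35
ee_pos: [0.4787, -0.1577, 0.1549]
tcp_rot: [[-0.057, 0.998, -0.008], [0.998, 0.057, 0.001], [0.001, -0.007, -1.0]]
wrist_force: [-5.4, -0.9, 4.5]
grip_width: -0.0
```

Request:
carry_out(
  series=[
    [0, 0.0015, 0, 0, 0, 0, 1],
    [0, 0.0015, 0, 0, 0, 0, 1],
    [0, 0.001, 0, 0, 0, 0, 1],
  ],
)

```text
time_s: 15.72
ee_pos: [0.4822, -0.1575, 0.1548]
tcp_rot: [[-0.057, 0.998, -0.009], [0.998, 0.057, 0.001], [0.001, -0.008, -1.0]]
wrist_force: [-7.2, -0.7, 6.0]
grip_width: 0.0002
```

Request:
carry_out(
  series=[
    [0, 0.0007, 0, 0, 0, 0, 1],
    [0, 0.0007, 0, 0, 0, 0, 1],
  ],
)

```text
time_s: 15.98
ee_pos: [0.4836, -0.1574, 0.1548]
tcp_rot: [[-0.057, 0.998, -0.008], [0.998, 0.057, 0.001], [0.001, -0.008, -1.0]]
wrist_force: [-7.2, -0.5, 5.3]
grip_width: -0.0001
```

Request:
carry_out(
  series=[
    [0, 0.0006, 0, 0, 0, 0, 1],
    [0, 0.0004, 0, 0, 0, 0, 1],
  ],
)

```text
time_s: 16.23
ee_pos: [0.4842, -0.1573, 0.1548]
tcp_rot: [[-0.057, 0.998, -0.009], [0.998, 0.057, 0.001], [0.001, -0.009, -1.0]]
wrist_force: [-8.1, -1.0, 6.9]
grip_width: -0.0003
```

Request:
carry_out(
  series=[
    [0, 0.0004, 0, 0, 0, 0, 1],
    [0, 0.0003, 0, 0, 0, 0, 1],
    [0, 0, 0, 0, 0, 0, 1],
  ],
)

```text
time_s: 16.6
ee_pos: [0.4845, -0.1573, 0.1548]
tcp_rot: [[-0.057, 0.998, -0.01], [0.998, 0.057, 0.001], [0.001, -0.01, -1.0]]
wrist_force: [-8.6, 0.4, 7.1]
grip_width: 0.0004
```

Request:
carry_out(
  series=[
    [0, 0.0004, 0, 0, 0, 0, 1],
    [0, 0.0003, 0, 0, 0, 0, 1],
    [0, 0, 0, 0, 0, 0, 1],
  ],
)

```text
time_s: 16.98
ee_pos: [0.4849, -0.1573, 0.1548]
tcp_rot: [[-0.057, 0.998, -0.011], [0.998, 0.057, 0.001], [0.001, -0.011, -1.0]]
wrist_force: [-9.6, -0.8, 7.9]
grip_width: 0.0005
```

Request:
carry_out(
  series=[
    [0, 0.0003, 0, 0, 0, 0, 1],
    [0, 0.0003, 0, 0, 0, 0, 1],
    [0, 0, 0, 0, 0, 0, 1],
  ],
)

```text
time_s: 17.35
ee_pos: [0.4852, -0.1572, 0.1548]
tcp_rot: [[-0.057, 0.998, -0.012], [0.998, 0.057, 0.0], [0.001, -0.012, -1.0]]
wrist_force: [-11.7, -0.8, 8.9]
grip_width: 0.0
```

Request:
carry_out(
  series=[
    [0, -0.002, 0, 0, 0, 0, 1],
    [0, -0.004, 0, 0, 0, 0, 1],
    [0, -0.01, 0, 0, 0, 0, 1],
    [0, 0, 0, 0, 0, 0, 1],
    [0, 0, 0, 0, 0, 0, 1],
  ],
)

```text
time_s: 17.98
ee_pos: [0.4733, -0.1583, 0.1551]
tcp_rot: [[-0.057, 0.998, -0.002], [0.998, 0.057, 0.001], [0.001, -0.002, -1.0]]
wrist_force: [-0.4, -0.2, 0.3]
grip_width: 0.0
```

Run:
```python
from h import *
show();lev([.4554,-.1601,.156],93.3)
```

```text
17.98 [ 0.4733 -0.1583  0.1551] F [-0.43 -0.22  0.27] w 0.0 z [-0.0022  0.0013 -1.    ]
rotvec [-0.0021 -0.0014 -0.0004] then shift [-0.0008 -0.018  -0.0009] | shift in current [-0.0008 -0.018  -0.0009]
```

Request:
carry_out(
  series=[
    [0, -0.005, -0.03, 0, 0, 0, 1],
    [0, 0, -0.05, 0, 0, 0, -0.3],
    [0, 0.047, 0, -0.002, 0, 0, -0.3],
    [-0.0007, 0.048, 0, 0, 0, 0, -0.3],
    [0, 0, 0, 0, 0, 0, -0.3],
    [0, 0, 0, 0, 0, 0, -0.3],
  ],
)

```text
time_s: 18.73
ee_pos: [0.5629, -0.1536, 0.2343]
tcp_rot: [[-0.058, 0.998, -0.002], [0.998, 0.058, 0.002], [0.002, -0.002, -1.0]]
wrist_force: [0.6, 0.4, 0.2]
grip_width: 0.0556
```

Run:
```python
from h import *
show();lev([.5631,-.1538,.168],93.3)
im=bot.read_camera('wrist');cv2.imwrite('pics/w8.png',im);cv2.imwrite('pics/v8.png',crop('',im,140,120,380,320,3))
```

```text
18.73 [ 0.5629 -0.1536  0.2343] F [0.55 0.4  0.17] w 0.0556 z [-0.0023  0.002  -1.    ]
rotvec [-0.0022 -0.0021  0.0001] then shift [-0.0002  0.0002  0.0663] | shift in current [-0.0003  0.0004  0.0663]
```

View pics/v8.png

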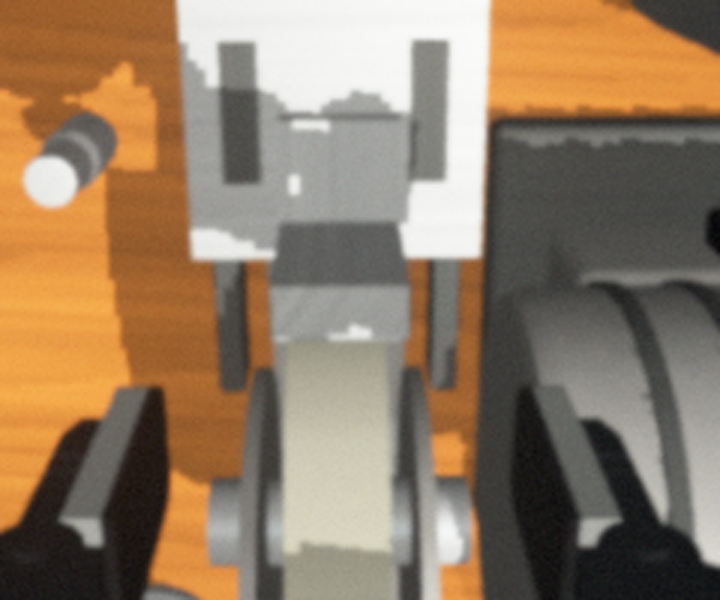

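The gauge hangs upright and square, its shoulder flat on the rest. The tab top is at rows 215–233, columns 231–277, and the rest edge is at crop row 258 (206).

Run:
```python
from h import *
S=bot.state();R=S['tcp_rot']
for uv,z in(((253.7,215),.175),((253.7,233.3),.175),((236,158.5),.135),((253.7,206),.129)):
    p=at('wrist',uv,z);print(p,R.T@(p-S['ee_pos']))
```

```text
[ 0.55373228 -0.15366157  0.175     ] [ 0.00035569 -0.00855156  0.05940628]
[ 0.5655312  -0.15297829  0.175     ] [0.00036156 0.0032671  0.0593814 ]
[ 0.52999393 -0.16683213  0.135     ] [-0.01151495 -0.03292154  0.09943333]
[ 0.56591724 -0.15277061  0.129     ] [0.00045206 0.00376128 0.10538075]
```

Request:
carry_out(
  series=[
    [0.0002, 0, 0.03, 0, 0, 0, -0.3],
    [0, 0, 0.025, 0, 0, 0, -0.3],
    [0, 0, 0.0113, 0, 0, 0, -0.3],
    [0, 0, 0, 0, 0, 0, -0.3],
    [0, 0, 0, 0, 0, 0, 0.3],
    [0, 0, 0, 0, 0, 0, 1],
    [0, 0, 0, 0, 0, 0, 1],
    [0, 0, 0, 0, 0, 0, 1],
    [0, 0, 0, 0, 0, 0, 1],
  ],
  squeeze=40,
)

```text
time_s: 19.9
ee_pos: [0.564, -0.1538, 0.17]
tcp_rot: [[-0.058, 0.998, 0.001], [0.998, 0.058, 0.001], [0.001, 0.001, -1.0]]
wrist_force: [-1.4, 0.3, 7.0]
grip_width: 0.0273
```

Request:
carry_out(
  series=[
    [0, 0, -0.002, 0, 0, 0, 1],
    [0, 0, -0.003, 0, 0, 0, 1],
    [0, 0, -0.004, 0, 0, 0, 1],
  ],
)

```text
time_s: 20.27
ee_pos: [0.5638, -0.1535, 0.1774]
tcp_rot: [[-0.057, 0.998, 0.0], [0.998, 0.057, 0.002], [0.002, 0.0, -1.0]]
wrist_force: [4.5, 0.3, -3.3]
grip_width: 0.0273
```

Request:
carry_out(
  series=[
    [0, 0, -0.005, 0, 0, 0, 1],
    [0, 0, -0.008, 0, 0, 0, 1],
    [0, 0, -0.008, 0, 0, 0, 1],
  ],
)

```text
time_s: 20.65
ee_pos: [0.5635, -0.1536, 0.1993]
tcp_rot: [[-0.057, 0.998, -0.0], [0.998, 0.057, 0.001], [0.001, -0.0, -1.0]]
wrist_force: [4.5, 0.5, -3.2]
grip_width: 0.0273
```

Request:
carry_out(
  series=[
    [0, 0, -0.01, 0, 0, 0, 1],
    [0, 0, -0.02, 0, 0, 0, 1],
    [0, 0, -0.05, 0, 0, 0, 1],
    [0, 0, -0.03, 0, 0, 0, 1],
    [0, 0, 0, 0, 0, 0, 1],
    [0, 0, 0, 0, 0, 0, 1],
  ],
)

```text
time_s: 21.4
ee_pos: [0.562, -0.1535, 0.3074]
tcp_rot: [[-0.057, 0.998, -0.004], [0.998, 0.057, 0.002], [0.002, -0.004, -1.0]]
wrist_force: [-0.7, -0.3, -1.7]
grip_width: 0.0276
```

Run:
```python
from h import *
show();lev([.510,.3795,.29],100.5);bot.state()
im=bot.read_camera('wrist');cv2.imwrite('pics/w9.png',im);g=im.astype(int).mean(2)
print(g[184:196,254].astype(int),g[232:246,254].astype(int),g[276:290,254].astype(int))
```

```text
21.4 [ 0.562  -0.1535  0.3074] F [-0.7  -0.27 -1.71] w 0.0276 z [-0.0038  0.002  -1.    ]
rotvec [-0.0036 -0.0025 -0.1261] then shift [0.5336 0.046  0.0174] | shift in current [ 0.5351 -0.0214  0.0187]
[ 86  95 122 174 216 228 228 229 229 227 228 229] [101  89  83  87  83  84  82  82  83  80  83  83  82  83] [138 138 137 138 137 137 141 139 139 143 142 142 141 140]
```

Run:
```python
from h import *
g=cv2.imread('pics/w9.png').astype(int).mean(2)
print(g[176:188,254].astype(int),g[222:236,254].astype(int),g[262:300,254].astype(int))
c=bot.get_calibration('wrist');H=c['hand_eye'];K=np.array([[c['fx'],0,c['cx']],[0,c['fy'],c['cy']],[0,0,1]])
def tl(uv,z):
    p=cv2.undistortPoints(np.array([[uv]],float),K,np.array([c['k1'],0,0,0,0.]))[0,0];d=H[:3,:3]@[p[0],p[1],1];o=H[:3,3];return o+d*(z-o[2])/d[2]
for r in(180,184,187):print(r,tl((254,r),.0345))
for r in(266,270,274,295):print(r,tl((254,r),-.0055))
```

```text
[232 228 198 143  89  79  81  83  86  95 122 174] [144 140 143 142 139 143 142 143 136 123 101  89  83  87] [ 82  83  83  83  79  84  82  84  82  84  84  99 118 131 138 138 137 138
 137 137 141 139 139 143 142 142 141 140 141 143 137 138 139 143 142 154
 177 196]
180 [ 0.00043749 -0.03742218  0.0345    ]
184 [ 0.00043901 -0.03539083  0.0345    ]
187 [ 0.00044017 -0.03385653  0.0345    ]
266 [ 0.00034395 -0.01406603 -0.0055    ]
270 [ 0.00034557 -0.01222683 -0.0055    ]
274 [ 0.00034721 -0.01036742 -0.0055    ]
295 [ 0.00035636 -0.00025297 -0.0055    ]
```

Drawing up, wrist Fz read −3.3 N against about −1.6 N for the free weight, so the gauge dragged. Now back to the rack.

Request:
carry_out(
  series=[
    [0, 0, 0, -0.004, -0.002, -0.126, 1],
    [0.04, 0.0036, 0.001, 0, 0, 0, 1],
    [0.0545, 0.0048, 0.001, 0, 0, 0, 1],
    [0.0545, 0.0048, 0.001, 0, 0, 0, 1],
    [0.0545, 0.0048, 0.001, 0, 0, 0, 1],
    [0.0545, 0.0048, 0.001, 0, 0, 0, 1],
    [0.0545, 0.0048, 0.001, 0, 0, 0, 1],
    [0.0545, 0.0048, 0.001, 0, 0, 0, 1],
    [0.0545, 0.0048, 0, 0, 0, 0, 1],
    [0.0545, 0.0048, 0, 0, 0, 0, 1],
  ],
)

```text
time_s: 22.7
ee_pos: [0.5162, 0.3229, 0.299]
tcp_rot: [[-0.182, 0.983, -0.0], [0.983, 0.182, -0.002], [-0.002, -0.001, -1.0]]
wrist_force: [0.8, -0.6, -2.0]
grip_width: 0.0273
```

Request:
carry_out(
  series=[
    [0.04, 0.004, 0, 0, 0, 0, 1],
    [0.018, 0.001, 0, 0, 0, 0, 1],
    [0, 0, 0.05, 0, 0, 0, 1],
    [0, 0, 0.05, 0, 0, 0, 1],
    [0, 0, 0, 0, 0, 0, 1],
    [0, 0, 0, 0, 0, 0, 1],
    [0, 0, 0, 0, 0, 0, 1],
  ],
)

```text
time_s: 23.58
ee_pos: [0.5143, 0.3805, 0.2044]
tcp_rot: [[-0.182, 0.983, 0.008], [0.983, 0.182, 0.002], [0.001, 0.008, -1.0]]
wrist_force: [0.0, -0.0, -1.0]
grip_width: 0.0273
```

Run:
```python
from h import *
show();lev([.5113,.3804,.15],100.5)
im=bot.read_camera('wrist');cv2.imwrite('pics/w10.png',im)
hsv=cv2.cvtColor(im,cv2.COLOR_BGR2HSV);m=cv2.inRange(hsv,(20,50,130),(35,160,255))
ys,xs=np.where(m);print(xs.min(),xs.max(),ys.min(),ys.max())
S=bot.state()
for r in (100,130,160):
    c=np.where(m[r,150:360])[0]+150
    if len(c):print(r,c.min(),c.max(),at('wrist',(c.min()-.5,r),.045,S),at('wrist',(c.max()+.5,r),.045,S))
cv2.imwrite('pics/v10.png',crop('',im,140,20,360,220,3))
```

```text
23.57 [0.5143 0.3805 0.2044] F [ 0.04 -0.02 -1.  ] w 0.0273 z [ 0.0078  0.0025 -1.    ]
rotvec [ 0.0081 -0.001  -0.0003] then shift [ 0.0004 -0.003   0.0544] | shift in current [ 0.0004 -0.0034  0.0544]
213 290 61 328
100 216 289 [0.45408977 0.33837183 0.045     ] [0.44313125 0.39770414 0.045     ]
130 277 289 [0.4691248  0.39222497 0.045     ] [0.46711027 0.40292944 0.045     ]
160 233 288 [0.50124866 0.36025163 0.045     ] [0.49248192 0.40762906 0.045     ]
```

View pics/v10.png

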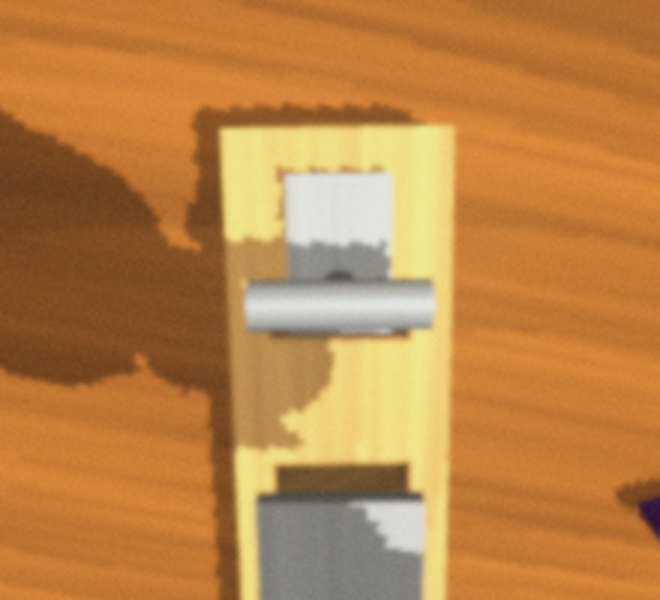

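The slot's front edge is at crop y 465 (row 175, columns 232–276), laterally in line with the gauge (centre column ≈254).

Run:
```python
from h import *
S=bot.state();p=at('wrist',(254.2,175),.045);t=np.array([.983,.182,0])
print('slot centre',p+.006*t); lev(np.r_[(p+(.006+.0005-.004)*t)[:2],.15],100.5)
```

```text
slot centre [0.51697914 0.38215177 0.045     ]
rotvec [ 0.0079 -0.001  -0.0003] then shift [ 0.0011 -0.0005  0.0543] | shift in current [ 0.001  -0.0009  0.0543]
```

Request:
carry_out(
  series=[
    [0.0007, -0.0018, 0.04, 0.008, 0, 0, 1],
    [0, 0, 0.038, 0, 0, 0, 1],
    [0, 0, 0, 0, 0, 0, 1],
    [0, 0, 0, 0, 0, 0, 1],
  ],
)

```text
time_s: 24.12
ee_pos: [0.5119, 0.3809, 0.1256]
tcp_rot: [[-0.182, 0.983, -0.002], [0.983, 0.182, 0.0], [0.0, -0.002, -1.0]]
wrist_force: [-0.3, 0.3, -1.0]
grip_width: 0.0273
```

```bash
python3 -c "
from h import *
show();lev([.5125,.3813,.086],100.5)"
```

```text
24.12 [0.5119 0.3809 0.1256] F [-0.34  0.3  -1.  ] w 0.0273 z [-1.6e-03  2.0e-04 -1.0e+00]
rotvec [-0.0015 -0.0005  0.0001] then shift [0.0002 0.0006 0.0396] | shift in current [0.0002 0.0007 0.0396]
```

Request:
carry_out(
  series=[
    [0.0002, 0.0004, 0.008, 0, 0, 0, 1],
    [0, 0, 0.006, 0, 0, 0, 1],
    [0, 0, 0, 0, 0, 0, 1],
  ],
)

```text
time_s: 24.5
ee_pos: [0.5106, 0.3803, 0.109]
tcp_rot: [[-0.182, 0.983, -0.005], [0.983, 0.182, -0.002], [-0.001, -0.005, -1.0]]
wrist_force: [0.5, -0.1, -1.2]
grip_width: 0.0274
```

Request:
carry_out(
  series=[
    [0, 0, 0.008, 0, 0, 0, 1],
    [0, 0, 0.008, 0, 0, 0, 1],
    [0, 0, 0.006, 0, 0, 0, 1],
    [0, 0, 0, 0, 0, 0, 1],
  ],
)

```text
time_s: 25.0
ee_pos: [0.5106, 0.3802, 0.0867]
tcp_rot: [[-0.182, 0.983, -0.005], [0.983, 0.182, -0.002], [-0.001, -0.005, -1.0]]
wrist_force: [0.1, -0.2, -1.3]
grip_width: 0.0271
```

Request:
carry_out(
  series=[
    [0, 0, 0.0015, 0, 0, 0, 1],
    [0, 0, 0.001, 0, 0, 0, 1],
    [0, 0, 0, 0, 0, 0, 1],
  ],
)

```text
time_s: 25.38
ee_pos: [0.5108, 0.3804, 0.086]
tcp_rot: [[-0.182, 0.983, -0.004], [0.983, 0.182, -0.001], [-0.001, -0.004, -1.0]]
wrist_force: [-2.1, -1.1, 5.4]
grip_width: 0.0275
```

Seated. I'll release, open slowly, go up and check.

Request:
carry_out(
  series=[
    [0, 0, -0.0005, 0, 0, 0, 1],
    [0, 0, 0, 0, 0, 0, 0.2],
    [0, 0, 0, 0, 0, 0, -0.2],
    [0, 0, 0, 0, 0, 0, -0.4],
    [0, 0, 0, 0, 0, 0, -0.4],
    [0, 0, 0, 0, 0, 0, -0.4],
    [0, 0, -0.02, 0, 0, 0, -0.4],
    [0, 0, -0.05, 0, 0, 0, -0.4],
    [0, 0, -0.06, 0, 0, 0, -0.4],
    [0, 0, 0, 0, 0, 0, -0.4],
  ],
)

```text
time_s: 26.62
ee_pos: [0.515, 0.3828, 0.2222]
tcp_rot: [[-0.182, 0.983, 0.006], [0.983, 0.182, 0.005], [0.004, 0.007, -1.0]]
wrist_force: [0.4, -0.1, -1.3]
grip_width: 0.0596
```

Request:
carry_out(
  series=[
    [0, 0, 0, 0, 0, 0, -0.4],
    [0, 0, -0.02, 0, 0, 0, -0.4],
    [0, 0, 0, 0, 0, 0, -0.4],
  ],
)

```text
time_s: 27.0
ee_pos: [0.5113, 0.3805, 0.2346]
tcp_rot: [[-0.182, 0.983, -0.005], [0.983, 0.182, -0.002], [-0.001, -0.005, -1.0]]
wrist_force: [0.3, -0.1, -0.3]
grip_width: 0.0601
```

Run:
```python
from h import *
show()
im=bot.read_camera('wrist');s=bot.read_camera('side');t=bot.read_camera('top')
cv2.imwrite('pics/t11.png',t)
o=np.zeros((590,800,3),np.uint8)
o[:300,:330]=cv2.resize(im[50:270,190:330],(330,300));o[:300,340:800]=cv2.resize(s[90:305,160:320],(460,300))
o[310:590,:640]=cv2.resize(t[150:220,210:370],(640,280))
cv2.imwrite('pics/v11.png',o)
```

```text
27.0 [0.5113 0.3805 0.2346] F [ 0.33 -0.07 -0.32] w 0.0601 z [-0.005  -0.0018 -1.    ]
```

I've reached the picture limit, so I'll check by numbers.

Run:
```python
from h import *
a=cv2.imread('pics/top0.png');b=cv2.imread('pics/t11.png');d=cv2.absdiff(a,b).max(2)
m=cv2.morphologyEx((d>40).astype(np.uint8),cv2.MORPH_OPEN,np.ones((2,2)))
n,_,st,_=cv2.connectedComponentsWithStats(m)
print([tuple(s[:5]) for s in st[1:] if s[4]>8])
f=lambda im:im.astype(int).mean(2)
print('right rest col 340',f(a)[165:205,340].astype(int),f(b)[165:205,340].astype(int))
w=f(bot.read_camera('wrist'));print(w[60:270:3,254].astype(int)); print(w[130:200:10,215:295:4].astype(int))
```

```text
[(np.int32(63), np.int32(126), np.int32(449), np.int32(258), np.int32(42220)), (np.int32(59), np.int32(146), np.int32(8), np.int32(11), np.int32(58)), (np.int32(324), np.int32(172), np.int32(26), np.int32(7), np.int32(147)), (np.int32(344), np.int32(179), np.int32(3), np.int32(5), np.int32(14)), (np.int32(328), np.int32(180), np.int32(4), np.int32(6), np.int32(18)), (np.int32(327), np.int32(191), np.int32(25), np.int32(13), np.int32(168)), (np.int32(330), np.int32(192), np.int32(3), np.int32(4), np.int32(9)), (np.int32(156), np.int32(203), np.int32(11), np.int32(10), np.int32(58)), (np.int32(335), np.int32(208), np.int32(22), np.int32(5), np.int32(82)), (np.int32(311), np.int32(347), np.int32(5), np.int32(2), np.int32(10)), (np.int32(316), np.int32(375), np.int32(9), np.int32(9), np.int32(52)), (np.int32(273), np.int32(381), np.int32(4), np.int32(3), np.int32(9))]
right rest col 340 [106 100  93  83  79  82  85  78  80  84  82 106 182 181 181 184 181 182
 182 183 184 183 182 181 180 181 183 183 183 184 182 182 180 181 184 169
  72  83  83  82] [103  95  86  83  80  87 130 177 178 180
[... 304 characters left out ...]
18 202 206 202 202 201 156 123 110  72
  75  77  70  72 169 196 195 194 193 182 162 116 119 121 128 123]
[[ 80  95 133 105 154 150  97  97  94  91 107 124 153 153 148 154 160 189
  149 119]
 [ 78  88 136 129 131 132 123 122 124 150 204 205 209 205 194 198 194 188
  143 129]
 [ 73  83 192 178 130 134 133 161 195 204 212 216 219 215 195 197 193 187
  138 126]
 [ 75  83 195 140 133 131 130 128 126 128 126 132 209 215 194 195 191 184
  136 122]
 [ 76  81 190 193 166 134  83  76  76  76  75  76  78  76 182 194 189 184
  135 127]
 [ 87  80 186 193 190  93 201 207 210 209 211 213 212 213 124 177 186 187
  125 111]
 [101  80 179 195 192 193 177 149 163 151 149 156 136 176 192 193 185 194
  128 119]]
```

The rest moved about 5.3 px (roughly 15 mm) and stayed there. The middle gauge's shoulder and tab profile is back in its slot, and the gripper is clear above it. Handing in.

Run:
```python
from h import *
print('tab front edge',at('wrist',(254,177.5),.091));show();print(bot.job_done())
```

```text
tab front edge [0.50276134 0.37913725 0.091     ]
27.2 [0.5106 0.3801 0.2335] F [-0.36  0.22 -0.32] w 0.0597 z [-0.007 -0.003 -1.   ]
the job is handed in; nothing more can be done
None
```

The job is done and was handed in at 27.2 s, with the gripper about 0.23 m up and touching nothing.

- **Gauge:** I took the square-grip gauge from the middle slot, hung it in the right-hand rest's gap of about 20 mm and let go.
- **Setting the gap:** I pushed the rest in about 15 mm by its lip. The force rose from about 7 N sliding to about 12 N at the nip, then I backed off.
- **Drag:** Drawing the gauge straight up, the wrist read about −3.3 N against −1.0 to −2.0 N holding it free, so roughly 2 N of drag.
- **Back in the rack:** I lowered it into the slot without snagging until the shoulder seated, then released it.

**Last checks:**
- The top view shows the rest edge moved by about 5 pixels (roughly 15 mm) and stayed there.
- The wrist view puts the gauge tab within about 1 mm of where it started.

**Not confirmed:**
- The picture limit was reached, so these final checks are by pixel values only.
- The arm hid too much of the top view for a before/after comparison to show that the other rest, the other two gauges and the rest of the bench are untouched. I saw no sign of contact with any of them.
- Two readings of the slot position differed by 2 mm, which is within the fit.
- Early on, joint 6 reached the end of its range above the rack, so I switched to the half-turned grasp.

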